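# Pack the painting-class tote

## Robot

A 6-joint arm with a two-finger parallel gripper is mounted at the origin on the work surface. World frame = base frame: x ahead of the robot, y to its left, z up, the work surface at z = 0. Lengths are in m, angles in rad, forces in N, time in s.
With the tool pointing down it reaches from about 0.375 to 0.9 m from the base axis. Payload 3.1 kg.
Tool frame: the origin (TCP) lies on the centre line of the jaws, within the pads' length; the fingertips stand robot.nose_length ahead of it and the grasp point (between the pads) lies 6 mm ahead of it (robot.nose_length is the distance from the TCP to the fingertips, in m); z points along the fingers, y is the line along which they close (so a half turn about z gives the same grasp; the last joint's range is limited). The gripper opens to 87 mm and grips with 3 to 60 N. Pads are 19 mm wide; open, the fingers measure 117 mm over their backs; the gripper's body (75 mm by 190 mm) begins 51 mm behind the grasp point.
Start: joints at [-1.337, 0.527, 1.433, -0, 1.181, -0.178], TCP at [0.251, -0.572, 0.248] pointing down, gripper open.
Joint ranges: [-3.08, 3.08], [-0.75, 2.2], [0.22, 2.44], [-1.43, 4.57], [0, 2.65], [-2.85, 2.85]. Speed limits (rad/s): [2.79, 2.79, 3.14, 3.14, 3.14, 3.14].

## Interface

Orientations are given as a unit quaternion [x, y, z, w].
In Python, from rig import robot gives the robot as it stands.
- The arm moves only by the shell command python3 -m crank 'ROWS' [FORCE]. ROWS is JSON, one flat list of numbers, 7 for each row, row after row: the shift along the tool's x, y, z in mm, then the turn, a rotation vector about the tool's x, y, z in degrees, then the closure in counts, from 0 (fully open) to 255 (shut). In form: [x, y, z, ax, ay, az, fingers, x, y, z, ax, ay, az, fingers, ...]. A call has exactly 5 rows; each row is the pose to reach, as a shift and turn from the pose commanded when the call began, along the tool's axes at that moment; what a row does not reach only later rows make up. A row lasts 1/12 s, in which the tool goes at most 41.7 mm and 7.16 degrees, less where a joint would pass 70% of its speed; a pose out of reach is approached as far as the arm can. A call with a gripper value outside its range is refused whole. The fingers move at their own pace and stop on an object; FORCE is the grip in N (left out, the last holds). Time passes only in rows, so rows that repeat a pose let the fingers close, or fill a call up. It gives the time, the measured TCP pose, the force, the opening and the grip force at its end, in the units of the state.
- robot.get_obs(): the state, without advancing time (a new reading comes with each control period).
- robot.camera(name): name is "scene" or "side" or "wrist"; returns a dict with "pixels" (400x640x3 uint8, red, green, blue), "intrinsics" (3x3 intrinsics, pixels), "extrinsics" (4x4, takes a point from camera to world coordinates); the wrist camera has in their place "mount" (4x4, takes a point from camera to tool coordinates, whose origin is the TCP and whose axes are the flange's). Camera axes: x right, y down, z forward; pixel columns grow to the right and rows downward; lengths in m; the calibration is good to about 2 mm. A picture is of the moment at which its call begins: read the wrist's pose just before it. There is no depth.
- robot.hand_in(): hands the job in; it is judged then, once.
The state is a dict: "time": time; "q": joint angles; "joint_velocities": joint speeds; "joint_torque": joint torques, N m; "position": TCP position; "tool_rot": TCP orientation; "ft_force": force on the tool from outside, world axes, zero at the start; "moment": the same for the moment, N m; "grip_width": finger opening in m; "grip_force": force on a finger pad.
Only numpy, scipy, OpenCV 4.12 (cv2) and the standard library are available. Lean on these libraries where they do the work, as an engineer would, in place of code of your own. Each camera call takes 0.05 s, during which the arm holds its last target. There are 200 camera calls.

## Task

Pack the tote for tonight's class: first switch the curing tunnel off at its lever, then stand every paint pot from the tunnel's catch tray upright on the floor of the tote's pot bay, and pull every paint brush out of the stand and stand it, bristles up, in the tall cells at the end of the tote. The pots are thin-walled, so grip them with no more than 20 N a finger, and set everything down rather than dropping it. Leave the palette knife in the stand, the lever off and everything else on the table where it is.

Things in the scene. Friction and masses are not known exactly. Their poses are not given: they have to be found in the camera images.
- tunnel: Grey bench-top curing tunnel with its aluminium catch tray, fixed. Origin: under the centre of the tray, on the table; the tunnel lies towards its -y. Tray 230 (x) x 210 (y) mm, its floor 8 mm above the table, walls 20 mm high above the table; a steel ramp rises towards the tunnel from y = -105 mm; the tunnel's front is at y = -200 mm, 300 mm wide (x), 210 mm high. The pots stand in the tray.
- power (a joint): The tunnel's power switch: a toggle lever on a block of its own, 0 = on (leans to one side), 1.0 = off (leans to the other); it stays where it is left, moved by a light push on its tip. Counts as off beyond 0.8.
- power_tip (a point): Tip of the switch lever (black, 80 mm from pivot to the centre of its 26 mm ball end; pivot 22 mm above the table). It swings about a level axis through its foot.
- power_base: Grey block of the switch, fixed. Origin under its centre, on the table. The lever pivots over the origin, leans to this block's own -x at 0 and swings to its +x as the joint value grows.
- tote: Grey plastic tote, fixed, 190 (x) x 280 (y) mm. Origin under its centre, on the table. Floor 5 mm thick. Pot bay: inside x -90..90, y -135..85 mm, walls 70 mm high. Brush end: four open cells in a row along x, inside y 90..135 mm, walls 85 mm high, cells centred at x = -67, -22, 22, 67 mm, y = 112 mm, each 41 x 45 mm inside.
- stand: Plywood foot 220 (x) x 75 (y) mm with four upright steel tubes (inner diameter 23 mm, rims 100 mm above the table, inner floor 10 mm), at x = -78, -26, 26, 78 mm, y = 0, fixed. Origin under its centre, on the table. Brushes and one palette knife stand in the tubes, upright or leaning up to 8 degrees.
- knife_mid (a point): Black-handled palette knife with a steel blade 22 mm wide, 200 mm long, standing in one of the stand's tubes; it stays there. Point on its axis 100 mm above its foot; z along it, blade up.
- pot0_mid (a point): Paint pot, may be absent: white, thin-walled, aluminium lid, 52 mm diameter (body 50), 42 mm high, 80 to 170 g. Point at its centre, half-way up; z up along its axis.
- pot1_mid (a point): Paint pot, may be absent: white, thin-walled, aluminium lid, 52 mm diameter (body 50), 42 mm high, 80 to 170 g. Point at its centre, half-way up; z up along its axis.
- pot2_mid (a point): Paint pot, may be absent: white, thin-walled, aluminium lid, 52 mm diameter (body 50), 42 mm high, 80 to 170 g. Point at its centre, half-way up; z up along its axis.
- pot3_mid (a point): Paint pot, may be absent: white, thin-walled, aluminium lid, 52 mm diameter (body 50), 42 mm high, 80 to 170 g. Point at its centre, half-way up; z up along its axis.
- brush0_ferrule (a point): Round paint brush, may be absent: 197 mm long, wooden handle 13 mm thick, steel ferrule 16 mm thick from 132 to 165 mm above the foot, then grey bristles (20 mm thick); 40 g. It stands bristles up. Point on its axis in the ferrule, 148 mm above the foot; z along the brush towards the bristles.
- brush0_foot (a point): Foot (rounded lower end of the handle) of the same brush; z along the brush towards the bristles.
- brush1_ferrule (a point): Round paint brush, may be absent: 197 mm long, wooden handle 13 mm thick, steel ferrule 16 mm thick from 132 to 165 mm above the foot, then grey bristles (20 mm thick); 40 g. It stands bristles up. Point on its axis in the ferrule, 148 mm above the foot; z along the brush towards the bristles.
- brush1_foot (a point): Foot (rounded lower end of the handle) of the same brush; z along the brush towards the bristles.
- brush2_ferrule (a point): Round paint brush, may be absent: 197 mm long, wooden handle 13 mm thick, steel ferrule 16 mm thick from 132 to 165 mm above the foot, then grey bristles (20 mm thick); 40 g. It stands bristles up. Point on its axis in the ferrule, 148 mm above the foot; z along the brush towards the bristles.
- brush2_foot (a point): Foot (rounded lower end of the handle) of the same brush; z along the brush towards the bristles.
- tape_mid (a point): Bystander, to be left alone: a 80 mm wide, 24 mm high cardboard roll of tape; point at its centre.
- mug_mid (a point): Bystander, to be left alone: a white mug, 90 mm high; point at its centre.
- inkjar_mid (a point): Bystander, to be left alone: a big white ink jar with black cap, 72 mm wide, 95 mm high; point at its centre.
- squeegee_mid (a point): Bystander, to be left alone: a wooden squeegee, 30 x 160 x 67 mm; point at its centre.
- peg_clip_mid (a point): Bystander, to be left alone: a wooden clothes peg, 75 x 12 x 10 mm; point at its centre.
There are look-alikes about, which are no part of the job. Leave any yellow look-alike of the part that bears pot3_mid alone.

How it is judged:
On the way:
1. the tunnel is switched off (lever beyond 0.8) (value of joint power above 0.8 rad), for 0.2 s.
At the end, for the whole second after the job is handed in: Lever beyond 0.8; every pot present upright (within 0.3 rad) on the floor of the pot bay; every brush present with its foot within 25 mm of the floor of the brush cells, bristles up, leaning less than 0.75 rad; all at rest (value of joint power above 0.8 rad and x of pot0_mid in the frame of tote between -0.09 and 0.09 m and y of pot0_mid in the frame of tote between -0.135 and 0.085 m and z of each of pot0_mid, pot1_mid, pot2_mid, pot3_mid in the frame of tote below 0.036 m and angle between each of pot0_mid, pot1_mid, pot2_mid, pot3_mid's own z axis and vertical below 0.3 rad and linear speed of each of pot0, pot1, pot2, pot3, brush0, brush1, brush2 below 0.03 m/s and x of pot1_mid in the frame of tote between -0.09 and 0.09 m and y of pot1_mid in the frame of tote between -0.135 and 0.085 m and x of pot2_mid in the frame of tote between -0.09 and 0.09 m and y of pot2_mid in the frame of tote between -0.135 and 0.085 m and x of pot3_mid in the frame of tote between -0.09 and 0.09 m and y of pot3_mid in the frame of tote between -0.135 and 0.085 m and x of brush0_foot in the frame of tote between -0.09 and 0.09 m and y of brush0_foot in the frame of tote between 0.088 and 0.137 m and z of each of brush0_foot, brush1_foot, brush2_foot in the frame of tote below 0.03 m and angle between each of brush0_foot, brush1_foot, brush2_foot's own z axis and vertical below 0.75 rad and x of brush1_foot in the frame of tote between -0.09 and 0.09 m and y of brush1_foot in the frame of tote between 0.088 and 0.137 m and x of brush2_foot in the frame of tote between -0.09 and 0.09 m and y of brush2_foot in the frame of tote between 0.088 and 0.137 m); the robot touches nothing.
It fails at once if a pot is taken out of the catch tray while the tunnel is still switched on (value of joint power below 0.7 rad and height (world z) of any of pot0_mid, pot1_mid, pot2_mid, pot3_mid above 0.08 m).
It fails at once if the fingers press on a pot with more than 45 N in all (contact force between the fingers and pot0 above 45 N or contact force between the fingers and pot1 above 45 N or contact force between the fingers and pot2 above 45 N or contact force between the fingers and pot3 above 45 N).
It fails at once if a pot or brush is dropped into the tote (falls free more than about 4 cm) ((z of pot0_mid in the frame of tote above 0.041 m and horizontal distance between pot0_mid and tote below 0.15 m and linear speed of pot0 above 0.7 m/s and contact force between the fingers and pot0 below 0.01 N) or (z of pot1_mid in the frame of tote above 0.041 m and horizontal distance between pot1_mid and tote below 0.15 m and linear speed of pot1 above 0.7 m/s and contact force between the fingers and pot1 below 0.01 N) or (z of pot2_mid in the frame of tote above 0.041 m and horizontal distance between pot2_mid and tote below 0.15 m and linear speed of pot2 above 0.7 m/s and contact force between the fingers and pot2 below 0.01 N) or (z of pot3_mid in the frame of tote above 0.041 m and horizontal distance between pot3_mid and tote below 0.15 m and linear speed of pot3 above 0.7 m/s and contact force between the fingers and pot3 below 0.01 N) or (z of brush0_foot in the frame of tote above 0.02 m and horizontal distance between brush0_foot and tote below 0.15 m and linear speed of brush0 above 0.7 m/s and contact force between the fingers and brush0 below 0.01 N) or (z of brush1_foot in the frame of tote above 0.02 m and horizontal distance between brush1_foot and tote below 0.15 m and linear speed of brush1 above 0.7 m/s and contact force between the fingers and brush1 below 0.01 N) or (z of brush2_foot in the frame of tote above 0.02 m and horizontal distance between brush2_foot and tote below 0.15 m and linear speed of brush2 above 0.7 m/s and contact force between the fingers and brush2 below 0.01 N)).
It fails at once if the palette knife is taken from its tube (distance of knife_mid from where it was at the start of the episode above 0.05 m).
It fails at once if a bystander is shoved more than 3 cm (distance of any of tape_mid, mug_mid, inkjar_mid, squeegee_mid, peg_clip_mid from where it was at the start of the episode above 0.03 m).
Of pot0, pot1, pot2, pot3 only 3 to 4 are there at a start; the rules pass over those that are not, and their reading is None.
Of brush0, brush1, brush2 only 2 to 3 are there at a start; the rules pass over those that are not, and their reading is None.
At some moment in a run one of pot0, pot1, pot2, pot3 may be knocked a few centimetres aside while the robot is not near it.
It also fails if it takes over 210 s, if anything falls off the work surface, if the arm or the gripper's body presses on something with over 40 N, if the wrist force passes 120 N, or if a joint passes its speed limit or range.

## Working session

There is one attempt and no reset: what is moved stays moved. The work goes in short steps, Python scripts to look and compute and a shell command to move; the robot and the scene stay as the last step left them, time stands still between calls to the robot, and variables do not carry over. Pictures are saved under pics/ and viewed, at most 14 in all, crops included, and the job is handed in when it is done.

```bash
ls; mkdir -p pics; python3 - <<'E'
from rig import robot
import cv2
print(robot.get_obs(), robot.nose_length)
for n in ["scene","side"]:
    c=robot.camera(n); cv2.imwrite(f"pics/{n}0.png",c["pixels"][:,:,::-1]); print(n,c["intrinsics"],c["extrinsics"])
c=robot.camera("wrist"); cv2.imwrite("pics/wrist0.png",c["pixels"][:,:,::-1]); print(c["intrinsics"],c["mount"])
E
```

```text
pics
{'time': 0.0, 'q': array([-1.33648944e+00,  5.28427109e-01,  1.43389513e+00,  2.90989651e-05,
        1.18140262e+00, -1.78512387e-01]), 'joint_velocities': array([ 7.27588550e-05, -1.14073889e-04, -4.78818934e-04, -5.90065281e-04,
       -1.34616248e-03,  1.66115778e-03]), 'joint_torque': array([ 1.17310148e-03, -4.40034878e+01, -1.76591313e+01,  6.34275028e-02,
        5.82357065e-02, -1.58115504e-04]), 'position': array([ 0.2506133 , -0.57181598,  0.24659786]), 'tool_rot': array([ 9.78773635e-01,  2.04941539e-01, -1.62882868e-05, -1.06606251e-03]), 'ft_force': array([ 0.8169738 ,  0.60640521, -0.01463097]), 'moment': array([ 0.01244904, -0.02480778, -0.01745056]), 'grip_force': 0.0, 'grip_width': 0.08702039651424118} 0.025
scene [[420.25475403   0.         321.20692698]
 [  0.         420.25475403 190.93493958]
 [  0.           0.           1.        ]] [[-0.35830663  0.60203472 -0.71356188  1.26066014]
 [ 0.93345505  0.24466793 -0.26229616  0.23017425]
 [ 0.01667431 -0.76006039 -0.64963849  0.77666432]
 [ 0.          0.          0.          1.        ]]
side [[473.12860927   0.         321.37326895]
 [  0.         473.12860927 197.03845157]
 [  0.           0.           1.        ]] [[-0.93353648 -0.21548316  0.28649023  0.10431621]
 [-0.35822859  0.59081835 -0.7229149   1.04074444]
 [-0.0134877  -0.77749642 -0.62874271  1.06156499]
 [ 0.          0.          0.          1.        ]]
[[341.64460706   0.         317.03824107]
 [  0.         341.64460706 202.70987955]
 [  0.           0.           1.        ]] [[ 9.22428999e-04 -9.61727711e-01 -2.74005398e-01  7.47615902e-02]
 [ 9.99998889e-01  5.66370854e-04  1.37856200e-03 -1.10830026e-03]
 [-1.17061260e-03 -2.74006366e-01  9.61727166e-01 -1.36929997e-01]
 [ 0.00000000e+00  0.00000000e+00  0.00000000e+00  1.00000000e+00]]
```

View pics/scene0.png

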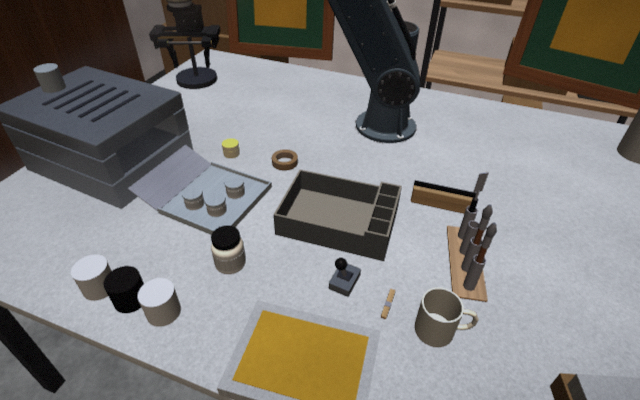

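View pics/side0.png

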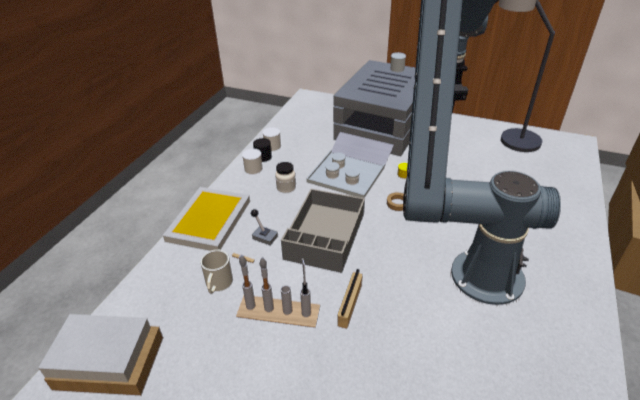

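The scene view shows three pots in the tray (about (193,198), (216,205), (235,187)), a yellow look-alike at (231,148), the tote in the middle, the lever at (343,275) and the stand at (467,260). The side view shows brushes in the two left tubes, an empty tube at (287,300) and the knife at (306,295). I'll zoom in for measurements.

```bash
python3 - <<'E'
import cv2
a=cv2.imread("pics/scene0.png")[125:325,140:406]; cv2.imwrite("pics/c1.png",cv2.resize(a,None,fx=3,fy=3,interpolation=cv2.INTER_CUBIC))
a=cv2.imread("pics/side0.png")[130:330,160:390]; cv2.imwrite("pics/c2.png",cv2.resize(a,None,fx=3,fy=3,interpolation=cv2.INTER_CUBIC))
E
```

```text
(no output)
```

View pics/c1.png

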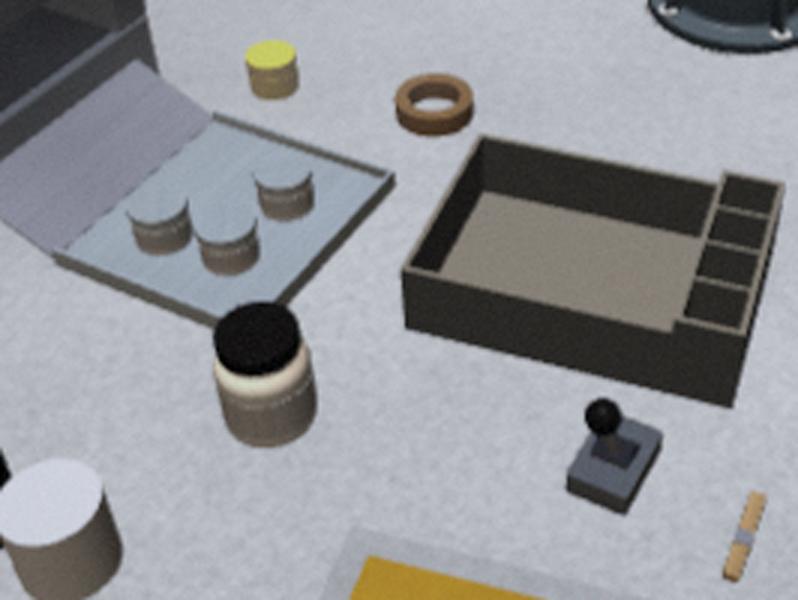

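View pics/c2.png

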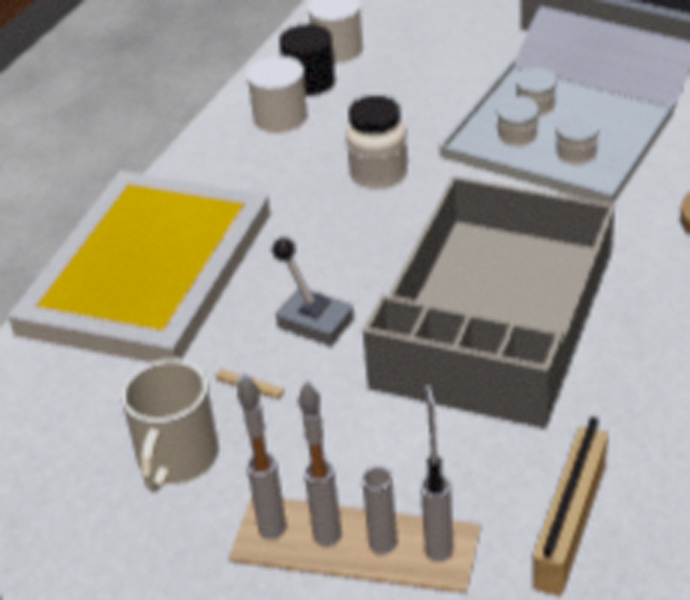

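Crops: pot lids at (158,203), (227,220), (284,173) in c1 and (536,75), (518,108), (577,130) in c2. The tote's rim corners, lever ball and tube rims are all clear. I'll compute positions from these.

```bash
cat > h.py <<'E'
import numpy as np, cv2, json
from scipy.spatial.transform import Rotation as R
CAM={"scene":(420.25475403,321.20692698,190.93493958,np.array([[-0.35830663,0.60203472,-0.71356188,1.26066014],[0.93345505,0.24466793,-0.26229616,0.23017425],[0.01667431,-0.76006039,-0.64963849,0.77666432],[0,0,0,1]])),
"side":(473.12860927,321.37326895,197.03845157,np.array([[-0.93353648,-0.21548316,0.28649023,0.10431621],[-0.35822859,0.59081835,-0.7229149,1.04074444],[-0.0134877,-0.77749642,-0.62874271,1.06156499],[0,0,0,1]]))}
M=np.array([[9.22428999e-04,-9.61727711e-01,-2.74005398e-01,7.47615902e-02],[9.99998889e-01,5.66370854e-04,1.37856200e-03,-1.10830026e-03],[-1.17061260e-03,-2.74006366e-01,9.61727166e-01,-1.36929997e-01],[0,0,0,1]])
def T(p,q):
    t=np.eye(4); t[:3,:3]=R.from_quat(q).as_matrix(); t[:3,3]=p; return t
def cam(n,tool=None):
    return (341.64460706,317.03824107,202.70987955,tool@M) if n=="wrist" else CAM[n]
def ray(n,px,tool=None):
    f,cx,cy,E=cam(n,tool); d=E[:3,:3]@np.array([(px[0]-cx)/f,(px[1]-cy)/f,1]); return E[:3,3],d/np.linalg.norm(d)
def atz(n,px,z,tool=None):
    o,d=ray(n,px,tool); return o+d*(z-o[2])/d[2]
def tri(rs):
    A=sum(np.eye(3)-np.outer(d,d) for o,d in rs); b=sum((np.eye(3)-np.outer(d,d))@o for o,d in rs); return np.linalg.solve(A,b)
def proj(n,P,tool=None):
    f,cx,cy,E=cam(n,tool); p=np.linalg.inv(E)@np.append(P,1); return np.array([f*p[0]/p[2]+cx,f*p[1]/p[2]+cy])
def c1(x,y): return ((x+.5)/3-.5+140,(y+.5)/3-.5+125)
def c2(x,y): return ((x+.5)/3-.5+160,(y+.5)/3-.5+130)
np.set_printoptions(precision=4,suppress=True)
E
python3 - <<'E'
from h import *
for a,b in zip([(158,203),(227,220),(284,173)],[(536,75),(518,108),(577,130)]):
    print("pot",atz("scene",c1(*a),.05),atz("side",c2(*b),.05),tri([ray("scene",c1(*a)),ray("side",c2(*b))]))
print("tote scene",[atz("scene",c1(*p),z)[:2] for p,z in [((481,137),.07),((405,270),.07),((782,183),.085),((745,331),.085)]])
print("tote side",[atz("side",c2(*p),z)[:2] for p,z in [((612,204),.07),((457,180),.07),((555,360),.085),((368,331),.085)]])
print("ball",tri([ray("scene",c1(603,417)),ray("side",c2(284,249))]))
print("block top corners side z?",[atz("side",c2(*p),.022)[:2] for p in [(278,317),(306,288),(353,312),(328,337)]],[atz("scene",c1(*p),.022)[:2] for p in [(568,477),(604,418),(662,432),(625,500)]])
for n,p in dict(A=(263,461),B=(319,468),E=(378,475),K=(437,486)).items(): print(n,atz("side",c2(*p),.1))
for n,p in dict(A=(250,392),B=(310,402)).items(): print("bristles tip-ish",n,atz("side",c2(*p),.19))
print("peg",atz("side",c2(250,383),.01),"mug",atz("side",c2(170,390),.09),"jar",atz("side",c2(374,110),.095),"sq",atz("side",c2(596,428),.067),atz("side",c2(547,552),.067))
E
```

```text
pot [ 0.5955 -0.3754  0.05  ] [ 0.5966 -0.3849  0.05  ] [ 0.5951 -0.3768  0.0524]
pot [ 0.5923 -0.3076  0.05  ] [ 0.5933 -0.3087  0.05  ] [ 0.5929 -0.3072  0.0509]
pot [ 0.5177 -0.2944  0.05  ] [ 0.5106 -0.2897  0.05  ] [ 0.5128 -0.2977  0.0446]
tote scene [array([ 0.4252, -0.1402]), array([ 0.6095, -0.1279]), array([0.4044, 0.1329]), array([0.5874, 0.1461])]
tote side [array([ 0.4229, -0.1444]), array([ 0.6004, -0.1256]), array([0.3997, 0.1202]), array([0.5854, 0.146 ])]
ball [0.7138 0.0754 0.0955]
block top corners side z? [array([0.7152, 0.102 ]), array([0.7077, 0.0507]), array([0.6435, 0.0675]), array([0.6519, 0.1109])] [array([0.7181, 0.0538]), array([0.656 , 0.0603]), array([0.6525, 0.1056]), array([0.722, 0.099])]
A [0.5964 0.3411 0.1   ]
B [0.5465 0.3311 0.1   ]
E [0.4947 0.3203 0.1   ]
K [0.4417 0.3137 0.1   ]
bristles tip-ish A [0.5962 0.3434 0.19  ]
bristles tip-ish B [0.5437 0.3361 0.19  ]
peg [0.7038 0.1882 0.01  ] mug [0.7246 0.2872 0.09  ] jar [ 0.7298 -0.187   0.095 ] sq [0.3409 0.1738 0.067 ] [0.3377 0.3225 0.067 ]
```

View pics/wrist0.png

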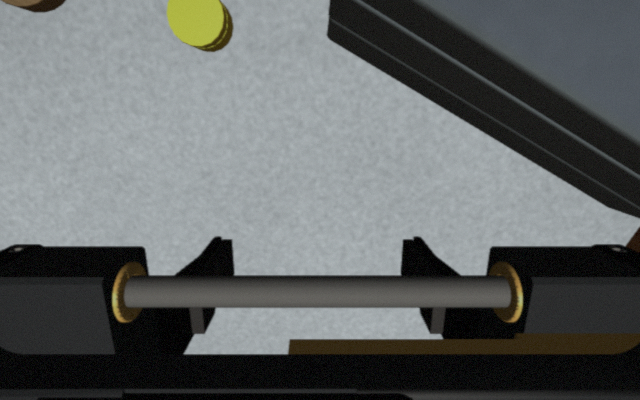

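The wrist view shows the fingers at the bottom, the yellow pot at (196,15) and the tunnel at upper right. The estimates agree well between cameras, so I start with the lever: its ball is at (0.714,0.075,0.096) and it leans to +x, so I'll push towards -x.

```bash
cat >> h.py <<'E'
def plan(wps,start=None):
    """wps: (x,y,z,psi_deg) tool down; prints legs in tool axes (mm, deg)"""
    from rig import robot
    o=robot.get_obs(); cur=T(o["position"],o["tool_rot"])
    for i,(x,y,z,ps) in enumerate(wps):
        p=np.radians(ps); g=np.eye(4); g[:3,:3]=np.array([[np.cos(p),np.sin(p),0],[np.sin(p),-np.cos(p),0],[0,0,-1]]); g[:3,3]=x,y,z
        d=np.linalg.inv(cur)@g; rv=R.from_matrix(d[:3,:3]).as_rotvec(degrees=True); s=d[:3,3]*1000
        print(i,np.round(s,1),np.round(rv,2),"rows",round(max(np.linalg.norm(s)/41.7,np.linalg.norm(rv)/7.16),1)); cur=g
E
python3 - <<'E'
from h import *
plan([(.25,-.572,.35,-6),(.36,-.425,.35,-6),(.47,-.28,.35,-6),(.58,-.135,.35,-6),(.69,0.01,.35,-6),(.765,.07,.25,-6),(.765,.07,.103,-6)])
E
```

```text
0 [  -0.6   -0.4 -103.2] [-0.09  0.01 29.65] rows 4.1
1 [  94.  -157.7    0. ] [0. 0. 0.] rows 4.4
2 [  94.2 -155.7    0. ] [0. 0. 0.] rows 4.4
3 [  94.2 -155.7    0. ] [0. 0. 0.] rows 4.4
4 [  94.2 -155.7    0. ] [0. 0. 0.] rows 4.4
5 [ 68.3 -67.5 100. ] [0. 0. 0.] rows 3.3
6 [  0.   0. 147.] [0. 0. 0.] rows 3.5
```

```bash
python3 -m crank '[0,0,-100,0,0,29.6,255, 0,0,-100,0,0,29.6,255, 0,0,-100,0,0,29.6,255, 0,0,-100,0,0,29.6,255, 0,0,-100,0,0,29.6,255]' 10
python3 -m crank '[94,-156,0,0,0,0,255, 94,-156,0,0,0,0,255, 94,-156,0,0,0,0,255, 94,-156,0,0,0,0,255, 94,-156,0,0,0,0,255]'
python3 -m crank '[94,-156,0,0,0,0,255, 94,-156,0,0,0,0,255, 94,-156,0,0,0,0,255, 94,-156,0,0,0,0,255, 94,-156,0,0,0,0,255]'
python3 -m crank '[94,-156,0,0,0,0,255, 94,-156,0,0,0,0,255, 94,-156,0,0,0,0,255, 94,-156,0,0,0,0,255, 94,-156,0,0,0,0,255]'
python3 -m crank '[94,-156,0,0,0,0,255, 94,-156,0,0,0,0,255, 94,-156,0,0,0,0,255, 94,-156,0,0,0,0,255, 94,-156,0,0,0,0,255]'
python3 -m crank '[68,-67,100,0,0,0,255, 68,-67,100,0,0,0,255, 68,-67,100,0,0,0,255, 68,-67,100,0,0,0,255, 68,-67,100,0,0,0,255]'
python3 -c "
from h import *
plan([(.765,.07,.103,-6)])"
```

```text
time: 0.57
position: [0.2509, -0.573, 0.3493]
tool_rot: [0.999, -0.053, 0.0, 0.002]
ft_force: [0.0, 0.3, -0.7]
grip_width: 0.0613
grip_force: 0.0
time: 0.98
position: [0.3622, -0.4215, 0.3461]
tool_rot: [0.999, -0.049, -0.0, -0.003]
ft_force: [0.1, 0.1, -0.3]
grip_width: 0.0284
grip_force: 0.0
time: 1.4
position: [0.4716, -0.2766, 0.3462]
tool_rot: [0.999, -0.048, -0.001, -0.002]
ft_force: [-0.2, -0.6, 0.1]
grip_width: 0.0016
grip_force: 0.0
time: 1.82
position: [0.5814, -0.1314, 0.346]
tool_rot: [0.999, -0.048, -0.001, -0.002]
ft_force: [-0.0, -0.6, 0.1]
grip_width: 0.0008
grip_force: 0.0
time: 2.23
position: [0.691, 0.0144, 0.3452]
tool_rot: [0.999, -0.048, -0.001, -0.001]
ft_force: [-0.4, -0.4, 0.3]
grip_width: 0.0005
grip_force: 0.0
time: 2.65
position: [0.7621, 0.0707, 0.2402]
tool_rot: [0.999, -0.05, -0.006, -0.0]
ft_force: [-1.4, 0.8, -0.4]
grip_width: 0.0005
grip_force: 0.0
0 [  4.6   0.4 137.2] [0.02 0.65 0.3 ] rows 3.3
```

```bash
python3 -m crank '[5,0,0,0,0,0,255, 5,0,138,0,0,0,255, 5,0,138,0,0,0,255, 5,0,138,0,0,0,255, 5,0,138,0,0,0,255]'
python3 -m crank '[-15,0,0,0,0,0,255, -30,0,0,0,0,0,255, -40,0,0,0,0,0,255, -50,0,0,0,0,0,255, -60,0,0,0,0,0,255]'
python3 -m crank '[-8,0,0,0,0,0,255, -16,0,0,0,0,0,255, -24,0,0,0,0,0,255, -32,0,0,0,0,0,255, -40,0,0,0,0,0,255]'
python3 - <<'E'
from rig import robot
import cv2
c=robot.camera("side"); cv2.imwrite("pics/l1.png",cv2.resize(c["pixels"][170:290,200:360,::-1],None,fx=3,fy=3))
E
```

```text
time: 3.07
position: [0.7654, 0.0666, 0.1052]
tool_rot: [0.999, -0.052, -0.004, 0.0]
ft_force: [-1.0, -0.2, -1.0]
grip_width: 0.0004
grip_force: 0.0
time: 3.48
position: [0.7119, 0.0731, 0.1143]
tool_rot: [0.999, -0.052, 0.004, 0.0]
ft_force: [1.1, -0.3, 1.4]
grip_width: 0.0006
grip_force: 0.6
time: 3.9
position: [0.6693, 0.0785, 0.1099]
tool_rot: [0.999, -0.052, 0.001, 0.0]
ft_force: [9.8, -1.7, -1.3]
grip_width: 0.0004
grip_force: 7.2
```

View pics/l1.png

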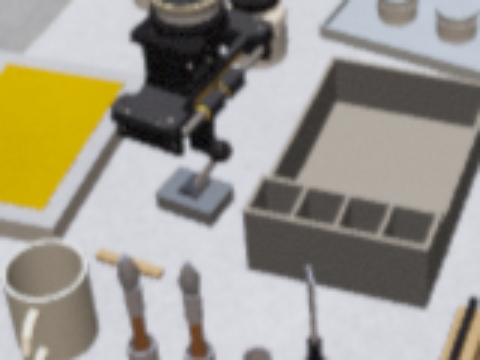

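The lever has swung over (ball at crop (221,150)) and the force has risen to 10 N, as if at its stop. I'll nudge it a little more, back off and compute the lever angle.

```bash
python3 -m crank '[-2,0,0,0,0,0,255, -4,0,0,0,0,0,255, -4,0,0,0,0,0,255, -4,0,0,0,0,0,255, -4,0,0,0,0,0,255]'
python3 -m crank '[20,0,0,0,0,0,255, 40,0,0,0,0,0,255, 40,0,-40,0,0,0,255, 40,0,-80,0,0,0,255, 40,0,-120,0,0,0,100]'
python3 - <<'E'
from h import *
from rig import robot
c=robot.camera("side"); cv2.imwrite("pics/l2.png",c["pixels"][:,:,::-1])
im=c["pixels"][205:240,245:290].astype(int).sum(2)
_,_,st,ce=cv2.connectedComponentsWithStats((im<130).astype(np.uint8)); print(st,ce+[245,205])
b=np.array([.683,.0795,.022]); u=np.array([np.cos(np.radians(174)),np.sin(np.radians(174)),0])
for a in [-.4,.3,.4,.5,.6]: print(a,proj("side",b+.08*(np.sin(a)*u+np.array([0,0,np.cos(a)]))))
plan([(.62,-.1,.25,-30),(.55,-.30,.25,-30)])
E
```

```text
time: 4.37
position: [0.6694, 0.0785, 0.1102]
tool_rot: [0.999, -0.052, 0.005, 0.0]
ft_force: [6.9, -0.8, -2.8]
grip_width: -0.0001
grip_force: 3.8
time: 4.78
position: [0.7037, 0.075, 0.2277]
tool_rot: [0.999, -0.052, -0.004, -0.0]
ft_force: [1.5, -0.8, -0.0]
grip_width: 0.0028
grip_force: 0.0
[[   0    0   45   35 1558]
 [  26   14    5    4   17]] [[266.9352 222.0154]
 [272.9412 220.5882]]
-0.4 [254.01   212.9514]
0.3 [268.8512 217.4035]
0.4 [271.0015 218.7832]
0.5 [273.0869 220.3136]
0.6 [275.084  221.9779]
0 [-70.2 183.3 -11.6] [-0.19 -0.65 24.07] rows 4.7
1 [ 39.4 208.2   0. ] [0. 0. 0.] rows 5.1
```

The lever leans about +0.5 rad (it was -0.4) and sits on its stop, so the tunnel is off. Next are the pots, starting with a near view of the tray.

```bash
python3 -c "
from h import *
plan([(.70,.0,.25,20),(.64,-.17,.25,45),(.55,-.34,.25,45)])"
```

```text
0 [ -1.   75.6 -10.7] [  0.1   -0.67 -25.93] rows 3.6
1 [-114.5  139.2    0. ] [  0.   0. -25.] rows 4.3
2 [-183.8   56.6    0. ] [0. 0. 0.] rows 4.6
```

```bash
python3 -m crank '[-1,76,-22,0,0,-26,0, -1,76,-22,0,0,-26,0, -1,76,-22,0,0,-26,0, -1,76,-22,0,0,-26,0, -1,76,-22,0,0,-26,0]'
python3 -m crank '[-115,139,0,0,0,-25,0, -115,139,0,0,0,-25,0, -115,139,0,0,0,-25,0, -115,139,0,0,0,-25,0, -115,139,0,0,0,-25,0]'
python3 -m crank '[-184,57,0,0,0,0,0, -184,57,0,0,0,0,0, -184,57,0,0,0,0,0, -184,57,0,0,0,0,0, -184,57,0,0,0,0,0]'
python3 -m crank '[0,0,0,0,0,0,0, 0,0,0,0,0,0,0, 0,0,0,0,0,0,0, 0,0,0,0,0,0,0, 0,0,0,0,0,0,0]'
cat >> h.py <<'E'
def snap(name,cam="wrist",crop=None,f=1):
    from rig import robot
    o=robot.get_obs(); t=T(o["position"],o["tool_rot"]); c=robot.camera(cam)["pixels"][:,:,::-1].copy()
    np.save(f"pics/{name}.npy",t); cv2.imwrite(f"pics/{name}_full.png",c)
    if crop: c=c[crop[1]:crop[3],crop[0]:crop[2]]
    cv2.imwrite(f"pics/{name}.png",cv2.resize(c,None,fx=f,fy=f,interpolation=cv2.INTER_CUBIC)); return t
E
python3 -c "
from h import *
snap('t1')"
```

```text
time: 5.25
position: [0.6954, -0.0013, 0.2512]
tool_rot: [0.985, 0.174, -0.001, -0.0]
ft_force: [0.5, 0.3, 0.2]
grip_width: 0.0369
grip_force: 0.0
time: 5.67
position: [0.6337, -0.1746, 0.2508]
tool_rot: [0.924, 0.382, -0.002, 0.0]
ft_force: [-0.1, 0.7, -0.2]
grip_width: 0.0697
grip_force: 0.0
time: 6.08
position: [0.5444, -0.3435, 0.251]
tool_rot: [0.925, 0.381, -0.001, -0.0]
ft_force: [-0.3, 0.2, 0.2]
grip_width: 0.0864
grip_force: 0.0
time: 6.5
position: [0.5472, -0.3393, 0.2514]
tool_rot: [0.923, 0.384, 0.0, -0.0]
ft_force: [-0.4, -0.0, -0.5]
grip_width: 0.0869
grip_force: 0.0
```

View pics/t1.png

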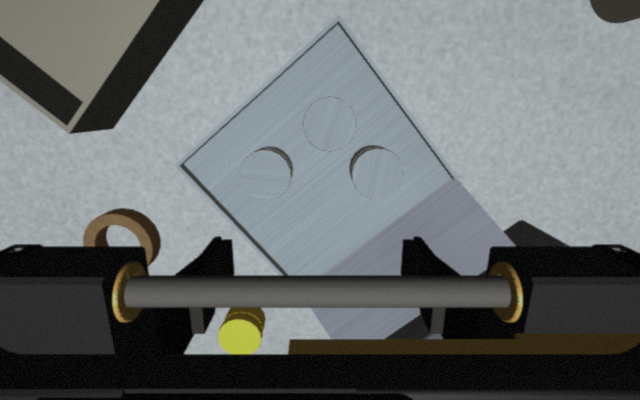

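The three lids are at about (330,124), (266,174), (376,173). The tray corners are at (338,22) and (182,165).

```bash
python3 -c "
from h import *
t=np.load('pics/t1.npy')
for p in [(330,124),(266,174),(376,173)]: print(atz('wrist',p,.05,t))
for p in [(338,22),(182,165),(454,178)]: print('tray',atz('wrist',p,.02,t))
P=atz('wrist',(266,174),.05,t)
plan([(P[0],P[1],.12,45),(P[0],P[1],.041,45)])"
```

```text
[ 0.596  -0.3067  0.05  ]
[ 0.5161 -0.2965  0.05  ]
[ 0.5953 -0.3737  0.05  ]
tray [ 0.6689 -0.2445  0.02  ]
tray [ 0.4513 -0.2264  0.02  ]
tray [ 0.6521 -0.4461  0.02  ]
0 [  8.5 -52.2 131.5] [-0.03 -0.01  0.16] rows 3.4
1 [ 0.  0. 79.] [0. 0. 0.] rows 1.9
```

```bash
python3 -m crank '[8,-52,40,0,0,0,0, 8,-52,80,0,0,0,0, 8,-52,120,0,0,0,0, 8,-52,131,0,0,0,0, 8,-52,131,0,0,0,0]' 14
python3 -m crank '[0,0,30,0,0,0,0, 0,0,60,0,0,0,0, 0,0,79,0,0,0,0, 0,0,79,0,0,0,0, 0,0,79,0,0,0,0]'
python3 -m crank '[0,0,0,0,0,0,130, 0,0,0,0,0,0,130, 0,0,0,0,0,0,130, 0,0,0,0,0,0,130, 0,0,0,0,0,0,130]'
python3 -m crank '[0,0,0,0,0,0,130, 0,0,0,0,0,0,130, 0,0,0,0,0,0,130, 0,0,0,0,0,0,130, 0,0,0,0,0,0,130]'
```

```text
time: 6.97
position: [0.5122, -0.2945, 0.1154]
tool_rot: [0.923, 0.384, -0.003, -0.006]
ft_force: [-0.3, 0.7, 0.0]
grip_width: 0.0866
grip_force: 0.0
time: 7.38
position: [0.5161, -0.2988, 0.0422]
tool_rot: [0.924, 0.383, 0.0, 0.0]
ft_force: [0.9, 0.3, -0.8]
grip_width: 0.0872
grip_force: 0.0
time: 7.8
position: [0.5156, -0.299, 0.0425]
tool_rot: [0.924, 0.383, 0.0, 0.001]
ft_force: [-0.8, 0.9, 0.3]
grip_width: 0.0617
grip_force: 0.0
time: 8.22
position: [0.5151, -0.2986, 0.0419]
tool_rot: [0.924, 0.383, -0.0, -0.0]
ft_force: [-1.7, 0.3, 5.1]
grip_width: 0.0503
grip_force: 13.5
```

```bash
python3 -m crank '[0,0,-20,0,0,0,130, 0,0,-50,0,0,0,130, 0,0,-80,0,0,0,130, 0,0,-118,0,0,0,130, 0,0,-118,0,0,0,130]'
python3 -c "
from h import *
plan([(.5135,-.20,.16,70),(.5135,-.092,.16,94.2),(.5135,-.092,.041,94.2)])"
```

```text
time: 8.63
position: [0.5189, -0.3015, 0.166]
tool_rot: [0.924, 0.383, 0.003, 0.006]
ft_force: [1.0, -1.3, -0.6]
grip_width: 0.0502
grip_force: 13.7
0 [ 68.1 -75.6   5. ] [  0.78   0.11 -24.94] rows 3.5
1 [101.5 -36.9   0. ] [  0.    0.  -24.2] rows 3.4
2 [  0.   0. 119.] [0. 0. 0.] rows 2.9
```

```bash
python3 -m crank '[69,-72,0,0,0,-25,130, 69,-72,0,0,0,-25,130, 69,-72,0,0,0,-25,130, 69,-72,0,0,0,-25,130, 69,-72,0,0,0,-25,130]'
python3 -m crank '[101,-37,0,0,0,-24,130, 101,-37,0,0,0,-24,130, 101,-37,0,0,0,-24,130, 101,-37,0,0,0,-24,130, 101,-37,0,0,0,-24,130]'
python3 -m crank '[0,0,0,0,0,0,130, 0,0,20,0,0,0,130, 0,0,40,0,0,0,130, 0,0,60,0,0,0,130, 0,0,60,0,0,0,130]'
python3 -c "
from h import *
plan([(.5135,-.092,.041,94.2)])"
```

```text
time: 9.05
position: [0.5127, -0.1973, 0.1589]
tool_rot: [0.818, 0.575, -0.0, -0.001]
ft_force: [0.1, -0.4, -0.6]
grip_width: 0.0498
grip_force: 13.7
time: 9.47
position: [0.5128, -0.0905, 0.1591]
tool_rot: [0.681, 0.732, -0.0, -0.0]
ft_force: [0.9, -0.5, -0.5]
grip_width: 0.0507
grip_force: 13.8
time: 9.88
position: [0.5111, -0.0923, 0.0965]
tool_rot: [0.683, 0.73, -0.001, -0.003]
ft_force: [-0.3, 1.6, -1.2]
grip_width: 0.0501
grip_force: 13.8
0 [-0.   2.7 55.5] [-0.3  -0.14 -0.39] rows 1.3
```

```bash
python3 -m crank '[0,1,25,0,0,0,130, 0,1,40,0,0,0,130, 0,1,50,0,0,0,130, 0,1,56,0,0,0,130, 0,1,57,0,0,0,130]'
python3 -m crank '[0,0,1,0,0,0,130, 0,0,1,0,0,0,80, 0,0,1,0,0,0,40, 0,0,1,0,0,0,20, 0,0,1,0,0,0,10]'
python3 -m crank '[0,0,0,0,0,0,10, 0,0,-30,0,0,0,10, 0,0,-60,0,0,0,0, 0,0,-100,0,0,0,0, 0,0,-120,0,0,0,0]'
python3 -c "
from h import *
plan([(.595,-.25,.20,90),(.595,-.31,.20,90)])"
```

```text
time: 10.3
position: [0.5137, -0.0919, 0.042]
tool_rot: [0.682, 0.731, -0.0, -0.0]
ft_force: [-0.5, 0.3, -0.5]
grip_width: 0.0501
grip_force: 13.8
time: 10.72
position: [0.5141, -0.0914, 0.0422]
tool_rot: [0.682, 0.732, 0.0, 0.001]
ft_force: [0.1, -0.9, -0.8]
grip_width: 0.0695
grip_force: 0.0
time: 11.13
position: [0.515, -0.0917, 0.1651]
tool_rot: [0.682, 0.732, 0.001, 0.002]
ft_force: [0.9, -0.1, -0.3]
grip_width: 0.0867
grip_force: 0.0
0 [-163.6   68.7  -34.3] [0.25 0.11 4.06] rows 4.3
1 [-60.   0.   0.] [0. 0. 0.] rows 1.4
```

```bash
python3 -m crank '[-164,69,-34,0,0,4,0, -164,69,-34,0,0,4,0, -164,69,-34,0,0,4,0, -164,69,-34,0,0,4,0, -164,69,-34,0,0,4,0]'
python3 -m crank '[-90,0,0,0,0,0,0, -90,0,0,0,0,0,0, -90,0,0,0,0,0,0, -90,0,0,0,0,0,0, -90,0,0,0,0,0,0]'
python3 -m crank '[0,0,0,0,0,0,0, 0,0,0,0,0,0,0, 0,0,0,0,0,0,0, 0,0,0,0,0,0,0, 0,0,0,0,0,0,0]'
cat >> h.py <<'E'
def lids(name,z=.05):
    t=np.load(f"pics/{name}.npy"); im=cv2.imread(f"pics/{name}_full.png",0)[:235]
    im=cv2.GaussianBlur(im,(3,3),0); h=np.linalg.inv(t@M); r=341.6*.026/(t@M)[2,3]*1.0
    rr=341.6*.026/((t@M)[2,3]-z)
    c=cv2.HoughCircles(im,cv2.HOUGH_GRADIENT_ALT if 0 else cv2.HOUGH_GRADIENT,1.0,rr*1.2,param1=60,param2=14,minRadius=int(rr*.9),maxRadius=int(rr*1.12))
    print("r",rr)
    for x,y,q in ([] if c is None else c[0][:6]): print(np.round([x,y,q],1),atz("wrist",(x,y),z,t))
E
python3 -c "
from h import *
snap('t2'); lids('t2'); t=np.load('pics/t2.npy'); print(proj('wrist',[.595,-.307,.05],t),proj('wrist',[.595,-.3745,.05],t))"
```

```text
time: 11.55
position: [0.5975, -0.2563, 0.1977]
tool_rot: [0.708, 0.706, 0.0, 0.005]
ft_force: [-0.2, -1.0, -0.5]
grip_width: 0.0867
grip_force: 0.0
time: 11.97
position: [0.5935, -0.3396, 0.195]
tool_rot: [0.707, 0.707, 0.0, -0.001]
ft_force: [0.5, 0.3, 0.6]
grip_width: 0.087
grip_force: 0.0
time: 12.38
position: [0.5944, -0.3391, 0.1957]
tool_rot: [0.706, 0.708, 0.0, -0.0]
ft_force: [0.4, -1.2, -0.2]
grip_width: 0.087
grip_force: 0.0
r 31.418972213818368
[470.5  23.5  33.3] [ 0.7082 -0.205   0.05  ]
[35.5 83.5 31.1] [ 0.3733 -0.2486  0.05  ]
[318.5 155.5  30. ] [ 0.5948 -0.3042  0.05  ]
[639.5  99.5  30.7] [ 0.8492 -0.2591  0.05  ]
[516.5   1.5  32.1] [ 0.7403 -0.1902  0.05  ]
[318.6972 158.8394] [318.3617 234.9519]
```

```bash
python3 -m crank '[32,0,30,0,0,0,0, 32,0,65,0,0,0,0, 32,0,90,0,0,0,0, 32,0,90,0,0,0,0, 32,0,90,0,0,0,0]'
python3 -m crank '[0,0,20,0,0,0,0, 0,0,40,0,0,0,0, 0,0,60,0,0,0,0, 0,0,64,0,0,0,0, 0,0,64,0,0,0,0]'
python3 -m crank '[0,0,0,0,0,0,130, 0,0,0,0,0,0,130, 0,0,0,0,0,0,130, 0,0,0,0,0,0,130, 0,0,0,0,0,0,130]'
python3 -m crank '[0,0,0,0,0,0,130, 0,0,0,0,0,0,130, 0,0,0,0,0,0,130, 0,0,0,0,0,0,130, 0,0,-5,0,0,0,130]'
python3 -m crank '[0,0,-20,0,0,0,130, 0,0,-50,0,0,0,130, 0,0,-80,0,0,0,130, 0,0,-113,0,0,0,130, 0,0,-113,0,0,0,130]'
python3 -c "
from h import *
plan([(.509,-.17,.155,94.2),(.509,-.027,.155,94.2),(.509,-.027,.042,94.2)])"
```

```text
time: 12.85
position: [0.5936, -0.3074, 0.1044]
tool_rot: [0.707, 0.708, -0.0, -0.002]
ft_force: [-0.0, 0.4, 1.7]
grip_width: 0.087
grip_force: 0.0
time: 13.27
position: [0.5945, -0.3086, 0.0421]
tool_rot: [0.707, 0.707, 0.0, 0.0]
ft_force: [0.0, -1.1, -0.1]
grip_width: 0.0869
grip_force: 0.0
time: 13.68
position: [0.5946, -0.3083, 0.0425]
tool_rot: [0.707, 0.707, 0.0, 0.001]
ft_force: [-0.9, 0.1, 0.2]
grip_width: 0.0616
grip_force: 0.0
time: 14.1
position: [0.5935, -0.3076, 0.0457]
tool_rot: [0.707, 0.707, -0.0, -0.001]
ft_force: [0.4, 0.5, -1.8]
grip_width: 0.0505
grip_force: 13.7
time: 14.52
position: [0.5974, -0.3104, 0.1667]
tool_rot: [0.707, 0.707, 0.001, 0.006]
ft_force: [1.0, -1.6, 0.4]
grip_width: 0.05
grip_force: 13.7
0 [140.6 -88.4   9.7] [ 0.55  0.45 -4.14] rows 4.0
1 [142.6  10.5   0. ] [0. 0. 0.] rows 3.4
2 [  0.   0. 113.] [0. 0. 0.] rows 2.7
```

```bash
python3 -m crank '[138,-86,0,0,0,-4.2,130, 138,-86,0,0,0,-4.2,130, 138,-86,0,0,0,-4.2,130, 138,-86,0,0,0,-4.2,130, 138,-86,0,0,0,-4.2,130]'
python3 -m crank '[143,10,0,0,0,0,130, 143,10,0,0,0,0,130, 143,10,0,0,0,0,130, 143,10,0,0,0,0,130, 143,10,0,0,0,0,130]'
python3 -m crank '[0,0,0,0,0,0,130, 0,0,20,0,0,0,130, 0,0,40,0,0,0,130, 0,0,60,0,0,0,130, 0,0,60,0,0,0,130]'
python3 -m crank '[0,0,0,0,0,0,130, 0,0,0,0,0,0,130, 0,0,0,0,0,0,130, 0,0,0,0,0,0,130, 0,0,0,0,0,0,130]'
python3 -c "
from h import *
plan([(.509,-.027,.041,94.2)])"
```

```text
time: 14.93
position: [0.5, -0.1621, 0.1581]
tool_rot: [0.679, 0.734, -0.001, -0.008]
ft_force: [0.2, 0.6, -0.5]
grip_width: 0.05
grip_force: 13.8
time: 15.35
position: [0.5058, -0.0228, 0.1592]
tool_rot: [0.679, 0.735, -0.0, -0.002]
ft_force: [0.2, -0.1, -1.4]
grip_width: 0.05
grip_force: 13.8
time: 15.77
position: [0.5058, -0.0281, 0.0966]
tool_rot: [0.681, 0.732, -0.002, -0.003]
ft_force: [-0.1, 0.4, -1.0]
grip_width: 0.0502
grip_force: 13.8
time: 16.18
position: [0.5081, -0.0271, 0.1005]
tool_rot: [0.68, 0.733, 0.0, 0.001]
ft_force: [-0.3, -0.5, -1.0]
grip_width: 0.0502
grip_force: 13.8
0 [ 0.   0.8 59.5] [0.11 0.04 0.05] rows 1.4
```

```bash
python3 -m crank '[0,1,25,0,0,0,130, 0,1,40,0,0,0,130, 0,1,50,0,0,0,130, 0,1,57,0,0,0,130, 0,1,59,0,0,0,130]'
python3 -m crank '[0,0,0,0,0,0,130, 0,0,0,0,0,0,80, 0,0,0,0,0,0,40, 0,0,0,0,0,0,20, 0,0,0,0,0,0,10]'
python3 -m crank '[0,0,0,0,0,0,10, 0,0,-30,0,0,0,10, 0,0,-60,0,0,0,0, 0,0,-100,0,0,0,0, 0,0,-120,0,0,0,0]'
python3 -c "
from h import *
plan([(.595,-.22,.20,90),(.595,-.41,.20,90)])"
```

```text
time: 16.6
position: [0.5081, -0.0266, 0.0398]
tool_rot: [0.68, 0.733, -0.0, -0.001]
ft_force: [0.2, -0.0, -1.0]
grip_width: 0.05
grip_force: 13.8
time: 17.02
position: [0.5088, -0.0268, 0.0412]
tool_rot: [0.68, 0.733, 0.0, 0.001]
ft_force: [0.3, 0.6, 0.9]
grip_width: 0.0693
grip_force: 0.0
time: 17.43
position: [0.5097, -0.027, 0.164]
tool_rot: [0.68, 0.733, 0.001, 0.002]
ft_force: [0.9, -0.1, 0.3]
grip_width: 0.0861
grip_force: 0.0
0 [-198.9   70.9  -35.4] [0.26 0.08 4.26] rows 5.1
1 [-190.    0.    0.] [0. 0. 0.] rows 4.6
```

```bash
python3 -m crank '[-190,71,-36,0,0,4.2,0, -190,71,-36,0,0,4.2,0, -190,71,-36,0,0,4.2,0, -190,71,-36,0,0,4.2,0, -190,71,-36,0,0,4.2,0]'
python3 -m crank '[-195,0,0,0,0,0,0, -195,0,0,0,0,0,0, -195,0,0,0,0,0,0, -195,0,0,0,0,0,0, -195,0,0,0,0,0,0]'
python3 -m crank '[0,0,0,0,0,0,0, 0,0,0,0,0,0,0, 0,0,0,0,0,0,0, 0,0,0,0,0,0,0, 0,0,0,0,0,0,0]'
python3 -c "
from h import *
snap('t3'); lids('t3'); t=np.load('pics/t3.npy'); print(proj('wrist',[.595,-.3745,.05],t))
plan([(.595,-.374,.041,90)])"
```

```text
time: 17.85
position: [0.5939, -0.2129, 0.1975]
tool_rot: [0.707, 0.707, 0.0, 0.0]
ft_force: [1.1, 1.3, -0.2]
grip_width: 0.087
grip_force: 0.0
time: 18.27
position: [0.5927, -0.4102, 0.1966]
tool_rot: [0.708, 0.707, -0.001, 0.001]
ft_force: [0.6, -0.4, 0.3]
grip_width: 0.0871
grip_force: 0.0
time: 18.68
position: [0.5937, -0.4039, 0.1966]
tool_rot: [0.706, 0.708, 0.0, -0.0]
ft_force: [-0.2, 0.4, 0.4]
grip_width: 0.0871
grip_force: 0.0
r 31.314366434997446
[319.5 161.5  28.8] [ 0.5949 -0.3741  0.05  ]
[ 33.5 204.5  34.4] [ 0.3481 -0.4123  0.05  ]
[632.5 121.5  28.5] [ 0.8479 -0.3406  0.05  ]
[616.5 204.5  31.9] [ 0.852  -0.4105  0.05  ]
[319.6219 161.9874]
0 [ 30.    1.3 155.8] [-0.02 -0.03  0.17] rows 3.8
```

View pics/t3.png

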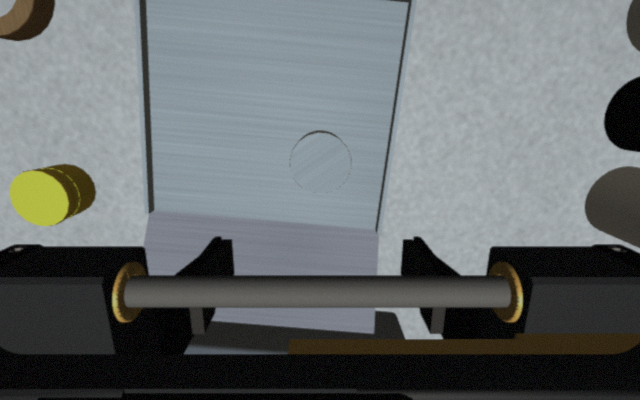

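The remaining pot is at (320,162), unmoved, with the tray wall close on its right. I'll narrow the opening to about 73 mm before descending.

```bash
python3 -m crank '[30,1,30,0,0,0,40, 30,1,65,0,0,0,40, 30,1,92,0,0,0,40, 30,1,92,0,0,0,40, 30,1,92,0,0,0,40]'
python3 -m crank '[0,0,20,0,0,0,40, 0,0,40,0,0,0,40, 0,0,60,0,0,0,40, 0,0,64,0,0,0,40, 0,0,64,0,0,0,40]'
python3 -m crank '[0,0,0,0,0,0,130, 0,0,0,0,0,0,130, 0,0,0,0,0,0,130, 0,0,0,0,0,0,130, 0,0,0,0,0,0,130]'
python3 -m crank '[0,0,0,0,0,0,130, 0,0,0,0,0,0,130, 0,0,0,0,0,0,130, 0,0,0,0,0,0,130, 0,0,-5,0,0,0,130]'
python3 -m crank '[0,0,-20,0,0,0,130, 0,0,-50,0,0,0,130, 0,0,-80,0,0,0,130, 0,0,-115,0,0,0,130, 0,0,-115,0,0,0,130]'
python3 -m crank '[197,-30,0,0,0,-4.2,130, 197,-30,0,0,0,-4.2,130, 197,-30,0,0,0,-4.2,130, 197,-30,0,0,0,-4.2,130, 197,-30,0,0,0,-4.2,130]'
python3 -c "
from h import *
plan([(.504,.02,.155,94.2),(.504,.038,.042,94.2)])"
```

```text
time: 19.15
position: [0.594, -0.3743, 0.1033]
tool_rot: [0.706, 0.708, -0.0, -0.002]
ft_force: [-0.3, -0.9, 0.7]
grip_width: 0.0738
grip_force: 0.0
time: 19.57
position: [0.5948, -0.3761, 0.0412]
tool_rot: [0.707, 0.707, 0.0, 0.0]
ft_force: [-0.5, 0.7, -0.5]
grip_width: 0.0733
grip_force: 0.0
time: 19.98
position: [0.5953, -0.3765, 0.0419]
tool_rot: [0.707, 0.707, 0.0, 0.001]
ft_force: [-0.2, 0.7, 2.9]
grip_width: 0.0502
grip_force: 13.5
time: 20.4
position: [0.594, -0.3755, 0.045]
tool_rot: [0.707, 0.707, -0.0, -0.001]
ft_force: [-0.4, 0.1, -1.4]
grip_width: 0.0502
grip_force: 13.7
time: 20.82
position: [0.5975, -0.3785, 0.1681]
tool_rot: [0.707, 0.707, 0.0, 0.006]
ft_force: [1.0, -0.4, 0.0]
grip_width: 0.0501
grip_force: 13.7
time: 21.23
position: [0.562, -0.1754, 0.1596]
tool_rot: [0.68, 0.733, -0.0, -0.002]
ft_force: [0.6, 0.1, -1.2]
grip_width: 0.0503
grip_force: 13.9
0 [199.2 -43.3   5.4] [-0.2  -0.16  0.08] rows 4.9
1 [ 18.    1.3 113. ] [0. 0. 0.] rows 2.7
```

```bash
python3 -m crank '[199,-46,0,0,0,0,130, 199,-46,0,0,0,0,130, 199,-46,0,0,0,0,130, 199,-46,0,0,0,0,130, 199,-46,0,0,0,0,130]'
python3 -m crank '[20,0,0,0,0,0,130, 20,0,20,0,0,0,130, 20,0,40,0,0,0,130, 20,0,60,0,0,0,130, 20,0,60,0,0,0,130]'
python3 -m crank '[0,0,0,0,0,0,130, 0,0,0,0,0,0,130, 0,0,0,0,0,0,130, 0,0,0,0,0,0,130, 0,0,0,0,0,0,130]'
python3 -c "
from h import *
plan([(.504,.0376,.041,94.2)])"
```

```text
time: 21.65
position: [0.5015, 0.0183, 0.16]
tool_rot: [0.68, 0.733, -0.001, -0.001]
ft_force: [-0.3, -0.0, -1.4]
grip_width: 0.0504
grip_force: 13.9
time: 22.07
position: [0.4993, 0.0367, 0.0974]
tool_rot: [0.68, 0.733, -0.002, -0.003]
ft_force: [0.4, 0.5, -1.4]
grip_width: 0.0502
grip_force: 13.9
time: 22.48
position: [0.5027, 0.0358, 0.1015]
tool_rot: [0.68, 0.733, 0.001, 0.001]
ft_force: [0.5, -0.3, -2.1]
grip_width: 0.0501
grip_force: 13.9
0 [ 1.7  1.3 60.5] [0.1  0.02 0.04] rows 1.5
```

```bash
python3 -m crank '[1,1,25,0,0,0,130, 1,1,40,0,0,0,130, 1,1,50,0,0,0,130, 1,1,57,0,0,0,130, 1,1,60,0,0,0,130]'
python3 -m crank '[0,0,0,0,0,0,130, 0,0,0,0,0,0,80, 0,0,0,0,0,0,40, 0,0,0,0,0,0,20, 0,0,0,0,0,0,10]'
python3 -m crank '[0,0,0,0,0,0,10, 0,0,-30,0,0,0,10, 0,0,-60,0,0,0,0, 0,0,-100,0,0,0,0, 0,0,-140,0,0,0,0]'
python3 -c "
from h import *
plan([(.504,.08,.33,62),(.50,.18,.33,32),(.50,.31,.33,10)])"
```

```text
time: 22.9
position: [0.5029, 0.0371, 0.0399]
tool_rot: [0.68, 0.733, -0.0, -0.0]
ft_force: [0.5, -0.0, -1.7]
grip_width: 0.0503
grip_force: 13.9
time: 23.32
position: [0.5036, 0.0371, 0.0412]
tool_rot: [0.68, 0.733, 0.0, 0.001]
ft_force: [-0.0, 1.2, -0.4]
grip_width: 0.0692
grip_force: 0.0
time: 23.73
position: [0.5022, 0.0372, 0.1816]
tool_rot: [0.68, 0.733, -0.001, -0.001]
ft_force: [1.2, -0.8, 0.1]
grip_width: 0.0862
grip_force: 0.0
0 [  42.6    4.7 -148.4] [-0.14  0.01 32.25] rows 4.5
1 [ 86.4 -50.5   0. ] [ 0.  0. 30.] rows 4.2
2 [  68.9 -110.2    0. ] [ 0.  0. 22.] rows 3.1
```

```bash
python3 -m crank '[43,5,-148,0,0,32,0, 43,5,-148,0,0,32,0, 43,5,-148,0,0,32,0, 43,5,-148,0,0,32,0, 43,5,-148,0,0,32,0]'
python3 -m crank '[86,-50,0,0,0,30,0, 86,-50,0,0,0,30,0, 86,-50,0,0,0,30,0, 86,-50,0,0,0,30,0, 86,-50,0,0,0,30,0]'
python3 -m crank '[69,-110,0,0,0,22,60, 69,-110,0,0,0,22,60, 69,-110,0,0,0,22,60, 69,-110,0,0,0,22,60, 69,-110,0,0,0,22,60]'
python3 -m crank '[0,0,0,0,0,0,60, 0,0,0,0,0,0,60, 0,0,0,0,0,0,60, 0,0,0,0,0,0,60, 0,0,0,0,0,0,60]'
python3 - <<'E'
from h import *
print(snap('b1'))
s=cv2.imread("pics/scene0.png")[168:302,440:500]; s=cv2.resize(s,None,fx=4,fy=4,interpolation=cv2.INTER_CUBIC)
w=cv2.imread("pics/b1_full.png")[:240,160:480]; w=cv2.resize(w,None,fx=1.7,fy=1.7,interpolation=cv2.INTER_CUBIC)
o=np.zeros((540,790,3),np.uint8); o[:s.shape[0],:240]=s; o[:408,245:245+544]=w; cv2.imwrite("pics/b1c.png",o)
t=np.load('pics/b1.npy')
for p in [(.5964,.3411,.1),(.5465,.3311,.1),(.4947,.3203,.1)]: print(proj("wrist",p,t))
E
```

```text
time: 24.15
position: [0.5081, 0.0817, 0.3358]
tool_rot: [0.857, 0.515, 0.006, 0.004]
ft_force: [1.0, 0.3, 0.2]
grip_width: 0.0868
grip_force: 0.0
time: 24.57
position: [0.4999, 0.1814, 0.3286]
tool_rot: [0.961, 0.277, -0.0, -0.0]
ft_force: [-0.6, 0.1, -0.5]
grip_width: 0.0871
grip_force: 0.0
time: 24.98
position: [0.4995, 0.3129, 0.3284]
tool_rot: [0.996, 0.091, 0.0, -0.001]
ft_force: [1.2, 0.0, 0.6]
grip_width: 0.0681
grip_force: 0.0
time: 25.4
position: [0.5006, 0.3085, 0.3287]
tool_rot: [0.996, 0.089, 0.0, 0.0]
ft_force: [0.3, -0.1, -0.3]
grip_width: 0.0665
grip_force: 0.0
[[ 0.9843  0.1765  0.      0.5006]
 [ 0.1765 -0.9843 -0.0001  0.3085]
 [ 0.      0.0001 -1.      0.3287]
 [ 0.      0.      0.      1.    ]]
[302.6599  79.2799]
[304.1612 130.6951]
[305.9794 180.0696]
```

View pics/b1c.png

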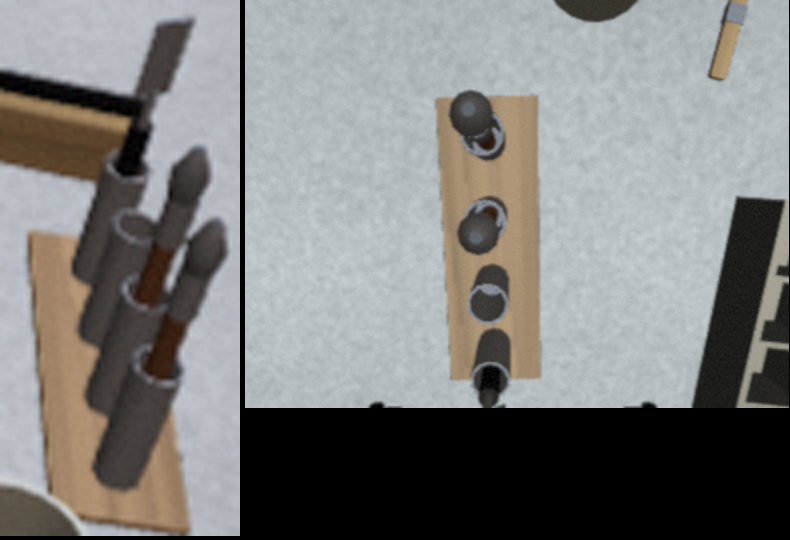

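The composite's left panel shows the ferrules at about (192,297) (brush A, near) and (176,222) (B). The wrist panel shows the bristle heads at (470,114) and (481,232) over tube rims at (483,136) and (488,218). Both brushes lean a little.

```bash
python3 - <<'E'
from h import *
t=np.load('pics/b1.npy')
w=lambda x,y:((x-245)/1.7+160,y/1.7); s=lambda x,y:(x/4+440,y/4+168)
for n,hd,rim,fer,hs in [("A",(470,114),(483,136),(192,297),(207,250)),("B",(481,232),(488,217),(176,222),(190,178))]:
    print(n,"head",atz('wrist',w(*hd),.185,t),"rim",atz('wrist',w(*rim),.1,t),"ferr scene",atz('scene',s(*fer),.158), "tri head",tri([ray('wrist',w(*hd),t),ray('scene',s(*hs))]))
E
```

```text
A head [0.5985 0.3461 0.185 ] rim [0.5952 0.3436 0.1   ] ferr scene [0.603  0.3462 0.158 ] tri head [0.5983 0.3457 0.1869]
B head [0.5476 0.3327 0.185 ] rim [0.5494 0.3329 0.1   ] ferr scene [0.5507 0.3344 0.158 ] tri head [0.5479 0.3331 0.187 ]
```

```bash
python3 -m crank '[102,-19,0,0,0,0,60, 102,-19,0,0,0,0,60, 102,-19,0,0,0,0,60, 102,-19,40,0,0,0,60, 102,-19,60,0,0,0,60]' 20
python3 -m crank '[0,0,30,0,0,0,60, 0,0,60,0,0,0,60, 0,0,90,0,0,0,60, 0,0,99,0,0,0,60, 0,0,99,0,0,0,60]'
python3 -m crank '[0,0,0,0,0,0,255, 0,0,0,0,0,0,255, 0,0,0,0,0,0,255, 0,0,0,0,0,0,255, 0,0,0,0,0,0,255]'
python3 -m crank '[0,0,0,0,0,0,255, 0,0,0,0,0,0,255, 0,0,0,0,0,0,255, 0,0,0,0,0,0,255, 0,0,0,0,0,0,255]'
```

```text
time: 25.87
position: [0.5985, 0.3459, 0.2661]
tool_rot: [0.996, 0.089, -0.0, 0.0]
ft_force: [-1.2, -0.8, -1.5]
grip_width: 0.0665
grip_force: 0.0
time: 26.28
position: [0.5955, 0.3452, 0.1661]
tool_rot: [0.996, 0.089, -0.004, 0.001]
ft_force: [-0.5, 0.7, 0.6]
grip_width: 0.0665
grip_force: 0.0
time: 26.7
position: [0.598, 0.3468, 0.1713]
tool_rot: [0.996, 0.089, 0.001, -0.0]
ft_force: [1.0, 0.3, 0.3]
grip_width: 0.0411
grip_force: 0.0
time: 27.12
position: [0.5974, 0.3465, 0.1696]
tool_rot: [0.996, 0.089, 0.0, -0.0]
ft_force: [-0.2, 0.3, 1.1]
grip_width: 0.0185
grip_force: 20.0
```

```bash
python3 -m crank '[0,0,-25,0,0,0,255, 0,0,-50,0,0,0,255, 0,0,-75,0,0,0,255, 0,0,-100,0,0,0,255, 0,0,-140,0,0,0,255]'
python3 -m crank '[0,0,0,0,0,0,255, 0,0,0,0,0,0,255, 0,0,0,0,0,0,255, 0,0,0,0,0,0,255, 0,0,0,0,0,0,255]'
python3 - <<'E'
from h import *
snap('w2'); snap('w2s','side'); snap('w2c','scene')
plan([(.58,.24,.31,10),(.565,.119,.31,10),(.565,.119,.166,10)])
a=cv2.imread('pics/w2_full.png')[40:,180:460]; b=cv2.imread('pics/w2s_full.png')[130:310,210:330]; c=cv2.imread('pics/w2c_full.png')[130:330,400:520]
o=np.zeros((400,800,3),np.uint8); o[:360,:280]=a; o[:360,280:520]=cv2.resize(b,None,fx=2,fy=2); o[:400,530:770]=cv2.resize(c,None,fx=2,fy=2); cv2.imwrite('pics/w2o.png',o)
E
```

```text
time: 27.53
position: [0.5954, 0.3456, 0.307]
tool_rot: [0.996, 0.089, -0.004, 0.001]
ft_force: [0.8, 0.4, -1.8]
grip_width: 0.0181
grip_force: 20.0
time: 27.95
position: [0.5964, 0.346, 0.3072]
tool_rot: [0.996, 0.089, -0.002, 0.001]
ft_force: [0.7, 0.1, -1.1]
grip_width: 0.0182
grip_force: 20.0
0 [-35.6 101.6  -1.8] [0.03 0.14 0.25] rows 2.6
1 [-35.8 116.6   0. ] [ 0.  0. -0.] rows 2.9
2 [ -0.   0. 144.] [ 0.  0. -0.] rows 3.5
```

View pics/w2o.png

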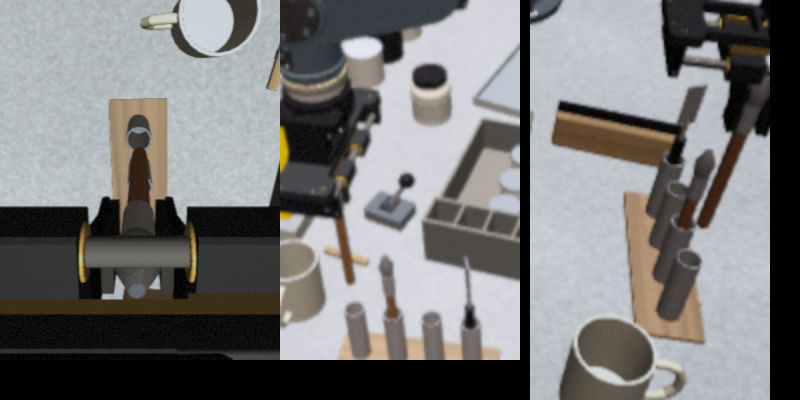

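The brush is held with its handle tilted a little. Its foot is at about (350,282) in the side panel, (708,225) in the scene panel and (139,150) in the wrist panel. I'll triangulate the foot.

```bash
python3 - <<'E'
from h import *
t=np.load('pics/w2.npy')
rs=[ray('side',(245,271)),ray('scene',(489,242.5)),ray('wrist',(319,190),t)]
print(tri(rs[:2]),tri(rs)); F=tri(rs[:2]); print("in tool",(np.linalg.inv(t)@np.append(F,1))[:3])
for L in (.12,.13,.14,.15): print(L,proj('wrist',(t@np.array([0.02,0,L,1]))[:3],t))
E
```

```text
[0.5952 0.3475 0.1527] [0.5969 0.3464 0.1522]
in tool [-0.0002 -0.0017  0.1546]
0.12 [318.025 179.594]
0.13 [317.9754 176.9669]
0.14 [317.9291 174.5195]
0.15 [317.8859 172.2339]
```

```bash
python3 -m crank '[-36,102,0,0,0,0,255, -36,102,0,0,0,0,255, -36,102,0,0,0,0,255, -36,102,0,0,0,0,255, -36,102,0,0,0,0,255]'
python3 -m crank '[-36,116,0,0,0,0,255, -36,116,0,0,0,0,255, -36,116,0,0,0,0,255, -36,116,0,0,0,0,255, -36,116,0,0,0,0,255]'
python3 -m crank '[0,0,0,0,0,0,255, 0,0,0,0,0,0,255, 0,0,0,0,0,0,255, 0,0,0,0,0,0,255, 0,0,0,0,0,0,255]'
python3 - <<'E'
from h import *
plan([(.5653,.1193,.163,10)])
snap('w3s','side'); snap('w3c','scene')
b=cv2.imread('pics/w3s_full.png')[130:310,210:370]; c=cv2.imread('pics/w3c_full.png')[130:270,270:430]
o=np.zeros((540,800,3),np.uint8); o[:450,:400]=cv2.resize(b,None,fx=2.5,fy=2.5); o[:350,400:800]=cv2.resize(c,None,fx=2.5,fy=2.5); cv2.imwrite('pics/w3o.png',o)
E
```

```text
time: 28.52
position: [0.5801, 0.2385, 0.3095]
tool_rot: [0.996, 0.088, -0.0, -0.0]
ft_force: [-0.4, 1.0, -0.6]
grip_width: 0.0183
grip_force: 20.0
time: 28.93
position: [0.5658, 0.1185, 0.3096]
tool_rot: [0.996, 0.088, 0.0, -0.0]
ft_force: [-0.0, 1.1, -0.5]
grip_width: 0.0183
grip_force: 20.0
time: 29.35
position: [0.5653, 0.1202, 0.3095]
tool_rot: [0.996, 0.09, -0.0, -0.0]
ft_force: [0.7, 0.0, -0.5]
grip_width: 0.018
grip_force: 20.0
0 [ -0.1   0.9 146.5] [-0.01  0.    0.35] rows 3.5
```

View pics/w3o.png

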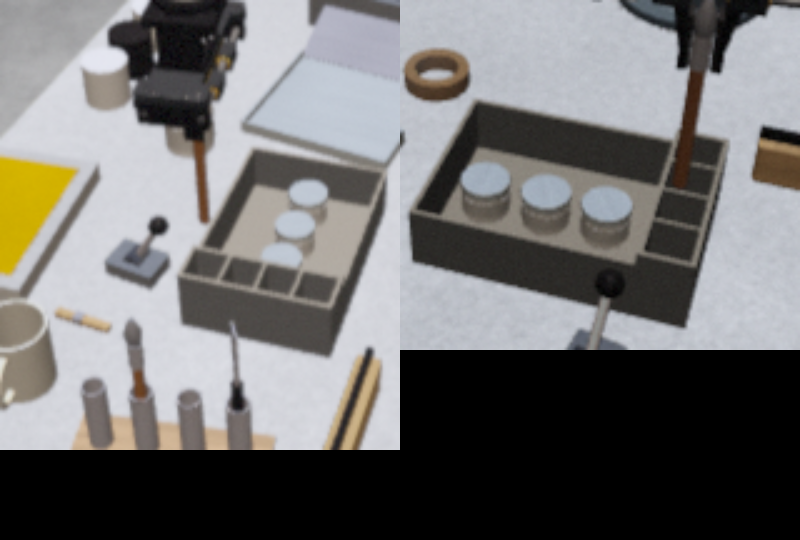

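All three pots stand in the bay. The brush foot is at (204,221) in the side panel and (681,186) in the scene panel, over the end cell.

```bash
python3 - <<'E'
from h import *
print(tri([ray('side',(291.6,218.4)),ray('scene',(382.4,204.4))]))
E
python3 -m crank '[0,0,20,0,0,0,255, 0,0,40,0,0,0,255, 0,0,60,0,0,0,255, 0,0,60,0,0,0,255, 0,0,60,0,0,0,255]'
```

```text
[0.5648 0.1186 0.152 ]
time: 29.87
position: [0.5647, 0.1192, 0.2488]
tool_rot: [0.996, 0.089, -0.001, -0.0]
ft_force: [-0.5, -0.1, -1.2]
grip_width: 0.018
grip_force: 20.0
```

```bash
python3 -m crank '[0,0,20,0,0,0,255, 0,0,40,0,0,0,255, 0,0,60,0,0,0,255, 0,0,70,0,0,0,255, 0,0,78,0,0,0,255]'
python3 -m crank '[0,0,2,0,0,0,255, 0,0,4,0,0,0,255, 0,0,6,0,0,0,255, 0,0,7,0,0,0,255, 0,0,7,0,0,0,255]'
```

```text
time: 30.28
position: [0.5658, 0.1192, 0.1717]
tool_rot: [0.996, 0.089, 0.0, 0.0]
ft_force: [-0.3, -1.3, -0.4]
grip_width: 0.0182
grip_force: 20.0
time: 30.7
position: [0.5656, 0.1191, 0.1651]
tool_rot: [0.996, 0.089, 0.001, 0.0]
ft_force: [-0.1, 0.7, -0.3]
grip_width: 0.0178
grip_force: 20.0
```

```bash
python3 -m crank '[0,0,1,0,0,0,255, 0,0,2,0,0,0,255, 0,0,3,0,0,0,255, 0,0,4,0,0,0,255, 0,0,4,0,0,0,255]'
python3 -m crank '[0,0,0,0,0,0,230, 0,0,0,0,0,0,190, 0,0,0,0,0,0,150, 0,0,0,0,0,0,110, 0,0,0,0,0,0,70]'
python3 -m crank '[0,0,0,0,0,0,70, 0,0,0,0,0,0,60, 0,0,0,0,0,0,60, 0,0,0,0,0,0,60, 0,0,0,0,0,0,60]'
python3 -m crank '[0,0,-30,0,0,0,60, 0,0,-60,0,0,0,60, 0,0,-100,0,0,0,60, 0,0,-140,0,0,0,60, 0,0,-160,0,0,0,60]'
python3 - <<'E'
from h import *
plan([(.55,.22,.325,10),(.548,.333,.325,10),(.548,.333,.17,10)])
E
```

```text
time: 31.12
position: [0.5686, 0.1193, 0.1639]
tool_rot: [0.996, 0.089, 0.004, 0.0]
ft_force: [0.2, 0.2, 12.6]
grip_width: 0.018
grip_force: 20.0
time: 31.53
position: [0.5649, 0.1191, 0.1603]
tool_rot: [0.996, 0.089, -0.0, -0.0]
ft_force: [0.2, -0.3, 0.6]
grip_width: 0.0352
grip_force: 0.0
time: 31.95
position: [0.5652, 0.1191, 0.1604]
tool_rot: [0.996, 0.089, -0.0, -0.0]
ft_force: [0.4, -0.7, -0.1]
grip_width: 0.0637
grip_force: 0.0
time: 32.37
position: [0.5672, 0.1193, 0.3258]
tool_rot: [0.996, 0.089, 0.004, 0.0]
ft_force: [0.1, 0.1, -0.4]
grip_width: 0.067
grip_force: 0.0
0 [   1.1 -102.2    0.6] [ 0.07 -0.46  0.26] rows 2.5
1 [  17.7 -111.6    0. ] [ 0.  0. -0.] rows 2.7
2 [  0.   0. 155.] [ 0.  0. -0.] rows 3.7
```

```bash
python3 -m crank '[3,-102,0,0,0,0,60, 3,-102,0,0,0,0,60, 3,-102,0,0,0,0,60, 3,-102,0,0,0,0,60, 3,-102,0,0,0,0,60]'
python3 -m crank '[18,-112,0,0,0,0,60, 18,-112,0,0,0,0,60, 18,-112,0,0,0,0,60, 18,-112,20,0,0,0,60, 18,-112,20,0,0,0,60]'
python3 -m crank '[0,0,0,0,0,0,60, 0,0,0,0,0,0,60, 0,0,0,0,0,0,60, 0,0,20,0,0,0,60, 0,0,20,0,0,0,60]'
python3 - <<'E'
from h import *
plan([(.548,.333,.17,10)])
E
```

```text
time: 32.78
position: [0.5496, 0.2209, 0.3204]
tool_rot: [0.996, 0.091, -0.0, 0.0]
ft_force: [0.3, -0.0, -0.6]
grip_width: 0.0665
grip_force: 0.0
time: 33.2
position: [0.5464, 0.333, 0.2971]
tool_rot: [0.996, 0.09, -0.003, 0.001]
ft_force: [-1.8, 0.2, -0.2]
grip_width: 0.0665
grip_force: 0.0
time: 33.62
position: [0.547, 0.3317, 0.2788]
tool_rot: [0.996, 0.088, -0.002, 0.001]
ft_force: [-0.9, -0.1, -0.8]
grip_width: 0.0667
grip_force: 0.0
0 [  1.6  -1.2 108.8] [0.06 0.23 0.15] rows 2.6
```

```bash
python3 -m crank '[0,-1,30,0,0,0,60, 0,-1,60,0,0,0,60, 0,-1,90,0,0,0,60, 0,-1,110,0,0,0,60, 0,-1,110,0,0,0,60]'
python3 -m crank '[0,0,0,0,0,0,255, 0,0,0,0,0,0,255, 0,0,0,0,0,0,255, 0,0,0,0,0,0,255, 0,0,0,0,0,0,255]'
python3 -m crank '[0,0,0,0,0,0,255, 0,0,0,0,0,0,255, 0,0,0,0,0,0,255, 0,0,0,0,0,0,255, 0,0,0,0,0,0,255]'
python3 -m crank '[0,0,-25,0,0,0,255, 0,0,-50,0,0,0,255, 0,0,-75,0,0,0,255, 0,0,-100,0,0,0,255, 0,0,-140,0,0,0,255]'
python3 - <<'E'
from h import *
plan([(.48,.24,.31,10),(.432,.111,.31,10),(.432,.111,.163,10)])
E
```

```text
time: 34.03
position: [0.5451, 0.3325, 0.1666]
tool_rot: [0.996, 0.089, -0.005, 0.001]
ft_force: [-1.2, -0.7, -1.3]
grip_width: 0.0663
grip_force: 0.0
time: 34.45
position: [0.5485, 0.3347, 0.1722]
tool_rot: [0.996, 0.089, 0.001, -0.0]
ft_force: [-0.2, -0.2, -0.7]
grip_width: 0.0409
grip_force: 0.0
time: 34.87
position: [0.5478, 0.3345, 0.1707]
tool_rot: [0.996, 0.089, 0.0, -0.0]
ft_force: [-0.3, -0.5, 2.0]
grip_width: 0.018
grip_force: 20.0
time: 35.28
position: [0.5457, 0.3336, 0.3083]
tool_rot: [0.996, 0.089, -0.004, 0.001]
ft_force: [-0.7, -0.0, -0.6]
grip_width: 0.0181
grip_force: 20.0
0 [-81.3  80.4  -0.9] [0.09 0.44 0.25] rows 2.7
1 [-69.7 118.7   0. ] [ 0.  0. -0.] rows 3.3
2 [  0.   0. 147.] [ 0.  0. -0.] rows 3.5
```

```bash
python3 -m crank '[-83,80,0,0,0,0,255, -83,80,0,0,0,0,255, -83,80,0,0,0,0,255, -83,80,0,0,0,0,255, -83,80,0,0,0,0,255]'
python3 -m crank '[-70,119,0,0,0,0,255, -70,119,0,0,0,0,255, -70,119,0,0,0,0,255, -70,119,0,0,0,0,255, -70,119,0,0,0,0,255]'
python3 -m crank '[0,0,0,0,0,0,255, 0,0,0,0,0,0,255, 0,0,0,0,0,0,255, 0,0,0,0,0,0,255, 0,0,0,0,0,0,255]'
python3 - <<'E'
from h import *
plan([(.4317,.1096,.163,10)])
snap('w4s','side'); snap('w4c','scene')
b=cv2.imread('pics/w4s_full.png')[130:310,210:370]; c=cv2.imread('pics/w4c_full.png')[110:250,270:430]
o=np.zeros((540,800,3),np.uint8); o[:450,:400]=cv2.resize(b,None,fx=2.5,fy=2.5); o[:350,400:800]=cv2.resize(c,None,fx=2.5,fy=2.5); cv2.imwrite('pics/w4o.png',o)
E
```

```text
time: 35.7
position: [0.4792, 0.2399, 0.3108]
tool_rot: [0.996, 0.088, -0.0, -0.0]
ft_force: [0.0, 0.8, 0.4]
grip_width: 0.0186
grip_force: 20.0
time: 36.12
position: [0.4326, 0.1096, 0.3106]
tool_rot: [0.996, 0.088, -0.0, 0.0]
ft_force: [-0.1, 1.0, 0.1]
grip_width: 0.0182
grip_force: 20.0
time: 36.53
position: [0.4329, 0.1122, 0.3104]
tool_rot: [0.996, 0.09, 0.0, -0.0]
ft_force: [0.2, 0.4, -0.6]
grip_width: 0.0179
grip_force: 20.0
0 [ -1.7   2.4 147.4] [-0.01 -0.    0.34] rows 3.5
```

View pics/w4o.png

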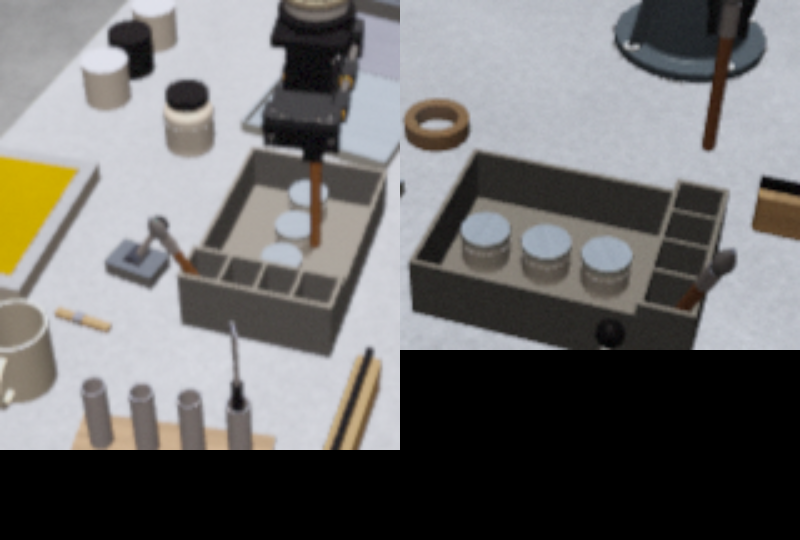

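Brush A rests leaning in its end cell. Brush B's foot is at (317,245) in the side panel and (709,147) in the scene panel. I'll check it and lower the brush partway.

```bash
python3 - <<'E'
from h import *
print(tri([ray('side',(336.6,227.8)),ray('scene',(393.4,168.6))]))
E
python3 -m crank '[-2,2,0,0,0,0,255, -2,2,20,0,0,0,255, -2,2,35,0,0,0,255, -2,2,40,0,0,0,255, -2,2,40,0,0,0,255]'
```

```text
[0.4287 0.1111 0.1524]
time: 37.05
position: [0.4299, 0.109, 0.2695]
tool_rot: [0.996, 0.089, -0.002, -0.0]
ft_force: [-0.0, 0.2, 0.0]
grip_width: 0.0178
grip_force: 20.0
```

```bash
python3 -m crank '[3,0,25,0,0,0,255, 3,0,50,0,0,0,255, 3,0,75,0,0,0,255, 3,0,90,0,0,0,255, 3,0,100,0,0,0,255]'
python3 -m crank '[0,0,2,0,0,0,255, 0,0,4,0,0,0,255, 0,0,5,0,0,0,255, 0,0,6,0,0,0,255, 0,0,7,0,0,0,255]'
python3 -m crank '[0,0,0,0,0,0,255, 0,0,1,0,0,0,255, 0,0,1,0,0,0,255, 0,0,2,0,0,0,255, 0,0,2,0,0,0,255]'
```

```text
time: 37.47
position: [0.4339, 0.1095, 0.1697]
tool_rot: [0.996, 0.089, -0.001, -0.0]
ft_force: [-0.1, -0.1, 0.0]
grip_width: 0.0178
grip_force: 20.0
time: 37.88
position: [0.4355, 0.1096, 0.1651]
tool_rot: [0.996, 0.089, 0.002, 0.0]
ft_force: [0.1, 0.6, 13.2]
grip_width: 0.0177
grip_force: 20.0
time: 38.3
position: [0.4379, 0.1096, 0.1648]
tool_rot: [0.996, 0.089, 0.005, 0.0]
ft_force: [0.3, -0.0, 17.6]
grip_width: 0.0177
grip_force: 20.0
```

Brush B's foot is on the floor. I'll release it, retreat and check everything.

```bash
python3 -m crank '[0,0,-2,0,0,0,230, 0,0,-2,0,0,0,190, 0,0,-2,0,0,0,150, 0,0,-2,0,0,0,110, 0,0,-2,0,0,0,70]'
python3 -m crank '[0,0,-2,0,0,0,60, 0,0,-2,0,0,0,60, 0,0,-2,0,0,0,60, 0,0,-2,0,0,0,60, 0,0,-2,0,0,0,60]'
python3 -m crank '[0,0,-30,0,0,0,60, 0,0,-60,0,0,0,60, 0,0,-100,0,0,0,60, 0,0,-140,0,0,0,60, 0,0,-180,0,0,0,60]'
python3 -m crank '[0,190,0,0,0,0,60, 0,190,0,0,0,0,60, 0,190,0,0,0,0,60, 0,190,0,0,0,0,60, 0,190,0,0,0,0,60]'
python3 -m crank '[0,0,0,0,0,0,60, 0,0,0,0,0,0,60, 0,0,0,0,0,0,60, 0,0,0,0,0,0,60, 0,0,0,0,0,0,60]'
python3 - <<'E'
from h import *
snap('w5s','side'); snap('w5c','scene')
b=cv2.imread('pics/w5s_full.png')[130:330,180:390]; c=cv2.imread('pics/w5c_full.png')[110:330,240:500]
o=np.zeros((540,800,3),np.uint8); o[:360,:378]=cv2.resize(b,None,fx=1.8,fy=1.8); o[:352,384:800]=cv2.resize(c,None,fx=1.6,fy=1.6); cv2.imwrite('pics/w5o.png',o)
E
```

```text
time: 38.72
position: [0.4335, 0.1096, 0.1633]
tool_rot: [0.996, 0.089, -0.0, -0.0]
ft_force: [0.6, 1.0, 0.4]
grip_width: 0.0351
grip_force: 0.0
time: 39.13
position: [0.4338, 0.1096, 0.1655]
tool_rot: [0.996, 0.089, -0.0, -0.0]
ft_force: [0.6, 0.2, 0.2]
grip_width: 0.0639
grip_force: 0.0
time: 39.55
position: [0.4332, 0.1096, 0.3472]
tool_rot: [0.996, 0.089, -0.0, -0.0]
ft_force: [1.4, -0.1, 0.3]
grip_width: 0.0662
grip_force: 0.0
time: 39.97
position: [0.4684, -0.0812, 0.3458]
tool_rot: [0.996, 0.088, 0.001, 0.001]
ft_force: [0.7, -0.3, -0.2]
grip_width: 0.0667
grip_force: 0.0
time: 40.38
position: [0.4673, -0.0761, 0.3455]
tool_rot: [0.996, 0.09, -0.0, -0.0]
ft_force: [-0.4, -0.2, -0.3]
grip_width: 0.0664
grip_force: 0.0
```

View pics/w5o.png

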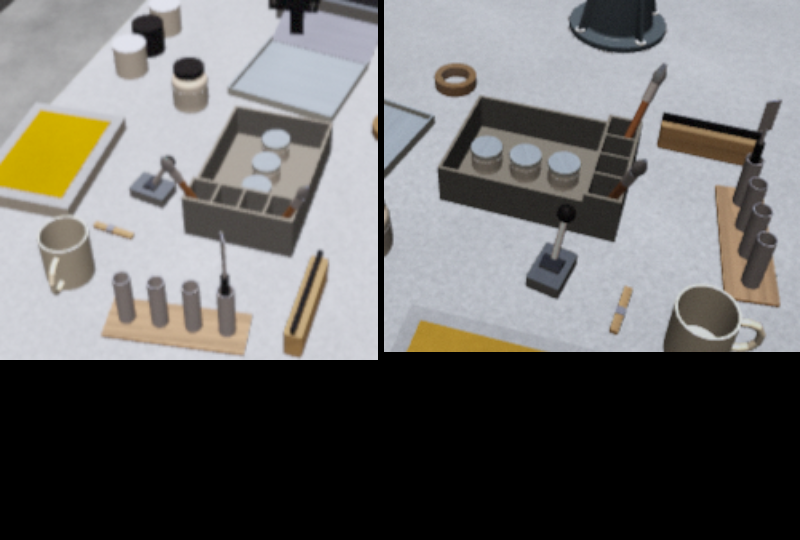

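Three pots stand in the bay, both brushes are in their cells, the tray is empty, the knife is still in its tube and the lever is over. I'm handing in.

```bash
python3 -c "
from rig import robot
print(robot.hand_in())"
```

```text
the job is handed in; nothing more can be done
None
```

I handed the job in with the tunnel off, all three pots upright in the tote's pot bay, both brushes standing bristles up in the end cells, and the palette knife and bystanders left alone; the hand-in returned no verdict.

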